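# Move the tea point's row of odds and ends to the new rack, in reverse order

### The arm

A 7-joint arm with a two-finger parallel gripper is mounted at the origin on a cart in front of the work surface, level with it; the furniture and walls round the work are solid. World frame = base frame: x ahead of the robot, y to its left, z up, the work surface at z = 0. Lengths are in m, angles in rad, forces in N, time in s.
With the tool pointing down it reaches from about 0.425 to 0.875 m from the base axis. Payload 4.7 kg.
Tool frame: the origin (TCP) lies midway between the tips of the shut fingers; the grasp point (between the pads) lies manip.tcp_to_grasp behind it (manip.tcp_to_grasp is the distance from the TCP to the grasp point, in m); z points along the fingers, y is the line along which they close (so a half turn about z gives the same grasp; the last joint's range is limited). The gripper opens to 85 mm and grips with 20 to 120 N. Pads are 22 mm wide; open, the fingers measure 114 mm over their backs; the gripper's body (76 mm by 85 mm) begins 54 mm behind the grasp point. The pads swing forward as they close: fully open they stand 13 mm farther back than shut.
Start: joints at [1.116, 0.321, -0.07, 1.45, 0.023, 1.371, -0.057], TCP at [0.294, -0.58, 0.231] pointing down, gripper open.
Joint ranges: [-2.86, 2.86], [-0.3, 2.09], [-1.38, 1.24], [0.06, 2.45], [-1.56, 4.7], [0.09, 2.05], [-2.69, 2.69]. Speed limits (rad/s): [2.57, 2.57, 3.14, 3.14, 3.14, 3.14, 3.14].

### API

Orientations are given as [roll, pitch, yaw] about the fixed x, y, z axes, in that order (R = Rz(yaw) Ry(pitch) Rx(roll)).
In Python, from rig import manip, vision gives the robot as it stands. The module is installed in compiled form; this text tells all that it offers.
- The arm moves only by the tool apply_moves, never from a script. Its argument "steps" is a list of rows, each a list of 7 numbers: the shift along the tool's x, y, z in m, then the turn, a rotation vector about the tool's x, y, z in rad, then the opening, from -1 (shut) to 1 (fully open). In form: [[tx, ty, tz, ax, ay, az, gripper], ...]. A call has 1 to 12 rows; each row shifts and turns the commanded pose from where the row before left it, along the tool's axes as they then stand; what a row does not reach is not made up. A row lasts 1/10 s, in which the tool goes at most 50 mm and 8.59 degrees, less where a joint would pass 70% of its speed; a pose out of reach is approached as far as the arm can. A call with a gripper value outside its range is refused whole. The fingers move at their own pace and stop on an object; "grip_force" is the grip in N (left out, the last holds). Time passes only in rows, so rows that do not move let the fingers close. It gives the time, the measured TCP pose, the force, the opening and the grip force at its end, in the units of the state.
- manip.state(): the state, without advancing time (a new reading comes with each control period).
- vision.get_image(name): name is "scene" or "top" or "wrist"; returns the picture (400x640x3 uint8, red, green, blue); there is no depth.
- vision.calibration(name): a dict with "camera_matrix" (3x3 intrinsics, pixels), "R" (3x3) and "t" (3): a world point X has camera coordinates R X + t; the wrist camera has in their place "mount" (4x4, takes a point from camera to tool coordinates, whose origin is the TCP and whose axes are the flange's). Camera axes: x right, y down, z forward; pixel columns grow to the right and rows downward; lengths in m; the calibration is good to about 2 mm. The wrist camera is an equidistant fisheye: a pixel r from the principal point sees the ray r / f radians off the axis. A picture is of the moment at which its call begins: read the wrist's pose just before it. calibration takes no time and is no camera call.
- manip.finish_job(): hands the job in; it is judged then, once.
The state is a dict: "time": time; "joints": joint angles; "joint_vel": joint speeds; "tau": joint torques, N m; "tcp_pos": TCP position; "tcp_rot": TCP orientation; "wrist_force": force on the tool from outside, world axes, zero at the start; "wrist_torque": the same for the moment, N m; "finger_gap": opening from 0.0 (shut) to 1.0 (fully open); "gripper_force": force on a finger pad.
Only numpy, scipy, OpenCV 4.12 (cv2) and the standard library are available. Lean on these libraries where they do the work, as an engineer would, in place of code of your own. Each camera call takes 0.05 s, during which the arm holds its last target. There are 200 camera calls.

### The job

Move the cinnamon jar, the torch, the tape measure and the soap bottle from the old wooden rack to the new white rack, one to a place, in the reverse order: seen from the robot, the thing that stands leftmost on the old rack goes to the rightmost place on the new one, the second from the left to the second from the right, and so on. Stand each upright in the middle of its black pad, and never tip or knock one over on the way.

Things in the scene. Friction and masses are not known exactly. Their poses are not given: they have to be found in the camera images.
- new_rack: White fixed board with bright wires, empty; left or right on the worktop. 112 mm (own x, ahead) x 360 mm (own y, to the left), origin at worktop level under its middle, board top 18 mm above. Black pads mark 4 places, centres at own x 0, own y +126 (leftmost), +42, -42, -126 mm. Over the board stand wire hoops at both ends, y +-175 mm (34 mm high), and rails at x +-52 mm (10 mm).
- old_rack: Brown wooden fixed board with dark wires, in all sizes, axes, places, end hoops and rails the same as the new rack, but with a coloured mat, 3 mm thick, in each place and one loose thing standing upright on each mat, so its underside is 21 mm above the worktop. The things' own axes agree with the rack's within about 0.1 rad at the start.
- cinnamon_jar: Small round spice jar on the old rack, dark brown lid, green and orange label: 44 mm diameter, 105 mm tall; origin at the middle of its underside, z up. Grasp it round the upper part, e.g. 80 mm above its underside. 0.08 to 0.15 kg.
- torch: Round black hand torch on the old rack, small red switch, standing on its lens: 47 mm diameter at most, 142 mm tall; origin at the middle of its underside, z up. Grasp it round its upper part, e.g. 110 mm above its underside. 0.11 to 0.22 kg.
- tape_measure: Tape measure on the old rack, teal case, black top, standing on edge: 38 mm thick (own x), 78 mm long (own y, along the row; case from -29 to +39 mm, metal hook at -y), 66 mm tall; origin at its underside, z up. Grasp it across own x, fingers in front and behind, about 40 mm above its underside. 0.15 to 0.29 kg. (Not one that may lie near the window.)
- soap_bottle: White soap bottle with green pump on the old rack (not one near the window): 43 mm (own x) x 71 mm (own y, along the row) x 151 mm; origin at the middle of its underside, z up; spout to own +y. Under the pump is a round collar, 32 mm diameter, 98 to 114 mm up, axis at own y -2 mm. Grasp the collar across own x, fingers in front and behind, about 108 mm up. 0.08 to 0.16 kg.
- mat_red: Red square mat, 72 x 72 x 3 mm, stuck on the old rack's board, filling one place: it marks the place where the cinnamon jar stands at the start (a different one each time) and stays behind. Origin: middle of its underside, z up.
- mat_yellow: Yellow square mat, 72 x 72 x 3 mm, stuck on the old rack's board, filling one place: it marks the place where the torch stands at the start (a different one each time) and stays behind. Origin: middle of its underside, z up.
- mat_blue: Blue square mat, 72 x 72 x 3 mm, stuck on the old rack's board, filling one place: it marks the place where the tape measure stands at the start (a different one each time) and stays behind. Origin: middle of its underside, z up.
- mat_white: White square mat, 72 x 72 x 3 mm, stuck on the old rack's board, filling one place: it marks the place where the soap bottle stands at the start (a different one each time) and stays behind. Origin: middle of its underside, z up.
Mind the look-alikes: they are no part of the job. What is shaped like the torch but purple is not meant.

How it is judged:
By the outcome, as a careful person would: the job done as asked, in the order asked, and still so for the second after the job is handed in, with the robot touching nothing.
It also fails if it takes over 117 s, if anything falls off the work surface, if the arm or the gripper's body presses on something with over 40 N, if the wrist force passes 120 N, or if a joint passes its speed limit or range.

## Working session

There is one attempt and no reset: what is moved stays moved. The work goes in short steps, Python scripts to look and compute and a tool call to move; the robot and the scene stay as the last step left them, time stands still between calls to the robot, and variables do not carry over. Pictures are saved under pics/ and viewed, at most 17 in all, crops included, and the job is handed in when it is done.

Besides the shell and the picture viewer there is one more tool, called after ">>>" as name(argument=value, ...), one argument or row to a line, values as JSON. apply_moves: Moves the arm, as the interface text tells. Its arguments: {"type":"object","properties":{"steps":{"type":"array","items":{"type":"array","items":{"type":"number"}}},"grip_force":{"type":"number"}},"required":["steps"]}

```bash
mkdir -p pics
python3 - <<'E'
from rig import manip, vision
import cv2, numpy as np
s=manip.state();print({k:np.round(v,3).tolist() for k,v in s.items()}, manip.tcp_to_grasp)
for n in("scene","top"):
    cv2.imwrite(f"pics/{n}0.png",vision.get_image(n)[:,:,::-1])
for n in("scene","top","wrist"):
    print(n,{k:np.round(v,4).tolist() for k,v in vision.calibration(n).items()})
E
```

```text
{'time': 0.0, 'joints': [1.116, 0.322, -0.07, 1.452, 0.023, 1.371, -0.057], 'joint_vel': [0.001, 0.0, -0.0, -0.001, 0.002, 0.001, 0.001], 'tau': [-0.0, -49.358, -0.382, -31.433, 0.013, 0.011, -0.0], 'tcp_pos': [0.293, -0.579, 0.23], 'tcp_rot': [-3.14, 0.0, 0.469], 'wrist_force': [-0.185, 0.295, 0.924], 'wrist_torque': [-0.018, 0.018, -0.015], 'gripper_force': 0.0, 'finger_gap': 1.0} 0.0187
scene {'camera_matrix': [[422.3339, 0.0, 312.3019], [0.0, 422.3339, 198.0775], [0.0, 0.0, 1.0]], 'R': [[0.8639, -0.5036, 0.0043], [-0.2004, -0.3516, -0.9144], [0.462, 0.7891, -0.4047]], 't': [-0.4501, 0.1669, 1.0856]}
top {'camera_matrix': [[489.3023, 0.0, 316.5174], [0.0, 489.3023, 208.14], [0.0, 0.0, 1.0]], 'R': [[0.0197, -0.9998, 0.0046], [-0.9943, -0.02, -0.1047], [0.1047, -0.0025, -0.9945]], 't': [0.0364, 0.5443, 1.4356]}
wrist {'camera_matrix': [[309.7069, 0.0, 317.9992], [0.0, 309.7069, 200.1243], [0.0, 0.0, 1.0]], 'mount': [[-0.0, -0.9492, -0.3147, 0.0806], [1.0, 0.0001, -0.0006, -0.0006], [0.0006, -0.3147, 0.9492, -0.1432], [0.0, 0.0, 0.0, 1.0]]}
```

View pics/top0.png

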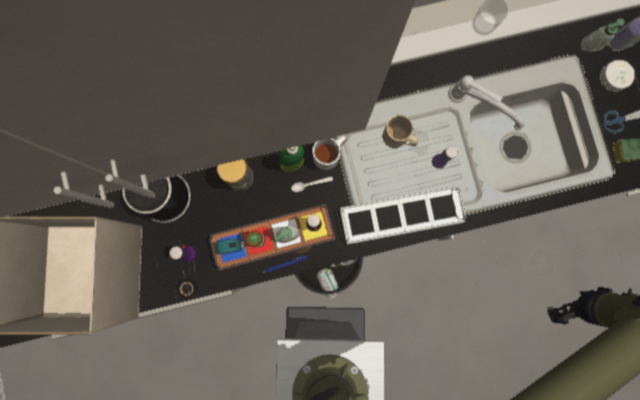

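View pics/scene0.png

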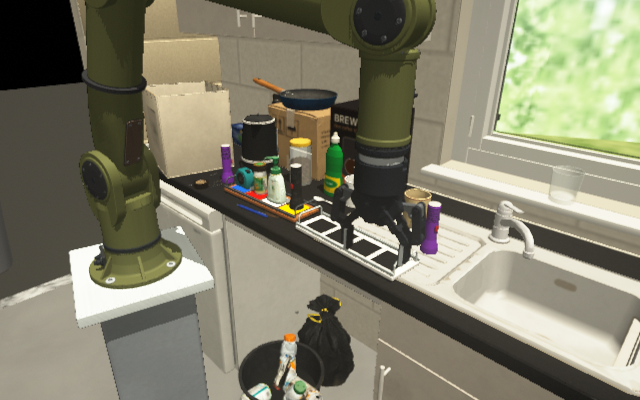

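The top view shows the old rack with tape (blue mat, px 229,245), jar (red, 255,238), bottle (white, 286,232) and torch (yellow, 313,223) from left to right. The new rack is at about (403,216). So the new places from the right are tape, jar, bottle, torch.

Things that could be mistaken for the targets:
- Purple torches at top (185,253) and (445,157)
- Green bottle at (291,155), plus bottles near the window at (605,35)
- Items in the bin at (328,280)

Next I measure, and check the choice in one close crop.

```bash
cat > h.py <<'E'
import numpy as np, cv2
from rig import manip, vision
from scipy.spatial.transform import Rotation as Ro
def ray(n,uv,z,pose=None):
    """cast pixels onto the plane at height z"""
    c=vision.calibration(n);K=np.array(c["camera_matrix"]);uv=np.atleast_2d(uv).astype(float)
    d=np.c_[(uv[:,0]-K[0,2])/K[0,0],(uv[:,1]-K[1,2])/K[1,1]]
    if n=="wrist":
        r=np.linalg.norm(d,axis=1);s=np.sinc(r/np.pi)
        d=np.c_[d*s[:,None],np.cos(r)]
        M=np.array(c["mount"]);R=Ro.from_euler("xyz",pose[1]).as_matrix()
        d=d@(R@M[:3,:3]).T;o=R@M[:3,3]+np.array(pose[0])
    else:
        R=np.array(c["R"]);o=-R.T@np.array(c["t"]);d=np.c_[d,np.ones(len(d))]@R
    return o+d*((z-o[2])/d[:,2])[:,None]
def proj(n,X,pose=None):
    c=vision.calibration(n);K=np.array(c["camera_matrix"]);X=np.atleast_2d(X)
    if n=="wrist":
        M=np.array(c["mount"]);R=Ro.from_euler("xyz",pose[1]).as_matrix()
        p=((X-np.array(pose[0]))@R-M[:3,3])@M[:3,:3]
        h=np.linalg.norm(p[:,:2],axis=1);th=np.arctan2(h,p[:,2]);q=p[:,:2]/h[:,None]*th[:,None]
    else:
        p=X@np.array(c["R"]).T+np.array(c["t"]);q=p[:,:2]/p[:,2:]
    return q*K[0,0]+K[:2,2]
def pose():
    s=manip.state();return np.array(s["tcp_pos"]),np.array(s["tcp_rot"])
def rackfit(P):
    """P: 4 place centres left to right -> origin, yaw"""
    y=np.array([.126,.042,-.042,-.126]);c=P[:,:2].mean(0);v=y@(P[:,:2]-c)/(y@y)
    return c,np.arctan2(-v[0],v[1]),np.linalg.norm(v)
E
python3 - <<'E'
from h import *
im=cv2.imread("pics/top0.png")
x0,y0=200,140;cr=im[y0:280,x0:480]
cv2.imwrite("pics/crop1.png",cv2.resize(cr,None,fx=2.85,fy=2.85,interpolation=cv2.INTER_CUBIC))
g=cv2.cvtColor(im,cv2.COLOR_BGR2GRAY);big=cv2.resize(g,None,fx=4,fy=4,interpolation=cv2.INTER_CUBIC)
m=(big<100).astype(np.uint8);cs,_=cv2.findContours(m,cv2.RETR_CCOMP,2)
P=[]
for c in cs:
    a=cv2.contourArea(c)/16;M=cv2.moments(c)
    if 250<a<900:
        u=(M["m10"]/M["m00"]+.5)/4-.5;v=(M["m01"]/M["m00"]+.5)/4-.5
        if 330<u<475 and 180<v<250:P.append([u,v]);print(a,u,v)
P=np.array(sorted(P))
if len(P)==4:
    W=ray("top",P,.018);print(W.round(4));print(rackfit(W))
# colour masks old rack
hsv=cv2.cvtColor(im,cv2.COLOR_BGR2HSV)
for n,lo,hi in(("blue",(105,150,80),(125,255,255)),("red",(0,170,80),(5,255,255)),("yellow",(22,150,120),(32,255,255))):
    mm=cv2.inRange(hsv,lo,hi);mm[:200]=0;mm[280:]=0;mm[:,:205]=0;mm[:,340:]=0
    r=cv2.findNonZero(mm);b=cv2.minAreaRect(r);print(n,len(r),b,ray("top",b[0],.021).round(4))
E
```

```text
452.90625 360.73145369028725 222.24723717196807
449.59375 388.1027287365909 217.15077558443963
447.15625 415.3951330165164 212.0499889347031
453.28125 442.8305498104102 206.90924681144432
[[ 0.5046 -0.0865  0.018 ]
 [ 0.5217 -0.1687  0.018 ]
 [ 0.5387 -0.251   0.018 ]
 [ 0.556  -0.3339  0.018 ]]
(array([ 0.53026318, -0.21000572]), np.float64(0.20474705140595756), np.float64(1.0022951253280168))
blue 235 ((261.0455322265625, 253.3784942626953), (87.6639633178711, 27.606998443603516), 11.070201873779297) [[0.4056 0.2097 0.021 ]]
red 310 ((258.5892333984375, 240.20956420898438), (23.898210525512695, 24.09145736694336), 75.0685806274414) [[0.4445 0.2183 0.021 ]]
yellow 331 ((312.85687255859375, 225.8382110595703), (23.57613182067871, 23.769380569458008), 75.0685806274414) [[0.4907 0.0572 0.021 ]]
```

View pics/crop1.png

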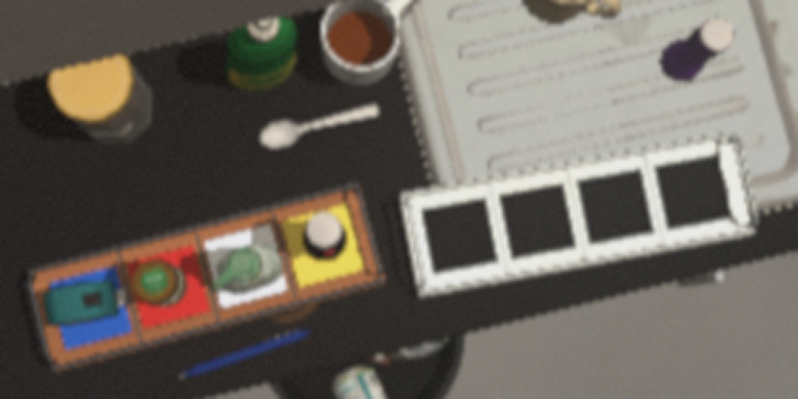

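The crop confirms the choice: tape on blue at left, jar on red, soap bottle on white, and the black torch on yellow, not the purple one at crop (700,50). The new rack fit is good (scale 1.002). The old rack is at about (0.456, 0.178) with yaw about 0.28. I move over the old rack now.

>>> apply_moves(
  steps=[
    [0, 0, -0.007, 0, 0, -0.138, 1],
    [0, 0, -0.007, 0, 0, -0.138, 1],
    [0, 0, -0.007, 0, 0, -0.138, 1],
    [0, 0, -0.007, 0, 0, -0.138, 1],
    [0, 0, -0.007, 0, 0, -0.138, 1],
    [0, 0, -0.007, 0, 0, -0.138, 1],
    [0, 0, -0.007, 0, 0, -0.138, 1],
    [0, 0, -0.007, 0, 0, -0.138, 1],
    [0, 0, -0.007, 0, 0, -0.138, 1],
    [0, 0, -0.007, 0, 0, -0.138, 1],
    [0.02, 0.0133, 0, 0, 0, 0, 1],
    [0.04, 0.0266, 0, 0, 0, 0, 1],
  ],
)

```text
time: 1.3
tcp_pos: [0.313, -0.5135, 0.2999]
tcp_rot: [-3.14, -0.001, 1.842]
wrist_force: [1.2, 0.1, 0.6]
finger_gap: 0.997
gripper_force: 0.0
```

>>> apply_moves(
  steps=[
    [0.04, 0.0266, 0, 0, 0, 0, 1],
    [0.04, 0.0266, 0, 0, 0, 0, 1],
    [0.04, 0.0266, 0, 0, 0, 0, 1],
    [0.04, 0.0266, 0, 0, 0, 0, 1],
    [0.04, 0.0266, 0, 0, 0, 0, 1],
    [0.04, 0.0266, 0, 0, 0, 0, 1],
    [0.04, 0.0266, 0, 0, 0, 0, 1],
    [0.04, 0.0266, 0, 0, 0, 0, 1],
    [0.04, 0.0266, 0, 0, 0, 0, 1],
    [0.04, 0.0266, 0, 0, 0, 0, 1],
    [0.04, 0.0266, 0, 0, 0, 0, 1],
    [0.03, 0.02, 0, 0, 0, 0, 1],
  ],
)

```text
time: 2.5
tcp_pos: [0.4872, 0.03, 0.3013]
tcp_rot: [3.141, 0.0, 1.852]
wrist_force: [1.0, 0.5, -0.9]
finger_gap: 0.999
gripper_force: 0.0
```

Run:
```python
from h import *
p=pose();im=vision.get_image("wrist");print(manip.state()["time"],p)
cv2.imwrite("pics/w1.png",im[:,:,::-1])
np.save("w1.npy",np.r_[p[0],p[1]])
```

```text
2.55 (array([0.48718256, 0.02999584, 0.30133989]), array([3.14115354e+00, 1.36335058e-04, 1.85153166e+00]))
```

View pics/w1.png

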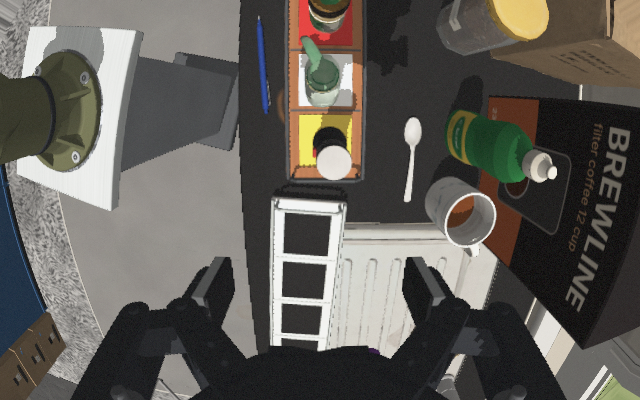

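The wrist view shows the torch cap at (333,163) on the yellow mat, the bottle at (322,75), the jar at (328,12) and the new rack's pads at rows 235 to 340.

```bash
cat >> h.py <<'E'
def blob(im,lo,hi,box):
    """largest contour of hsv mask inside box (u0,v0,u1,v1): returns contour (full-image px)"""
    u0,v0,u1,v1=box;m=cv2.inRange(cv2.cvtColor(im,cv2.COLOR_BGR2HSV),lo,hi)[v0:v1,u0:u1]
    m=cv2.morphologyEx(m,cv2.MORPH_CLOSE,np.ones((3,3)))
    cs,_=cv2.findContours(m,0,2);return max(cs,key=cv2.contourArea)+np.array([u0,v0])
def rect(w):
    c,s,a=cv2.minAreaRect((w[:,:2]*1000).astype(np.float32));return np.array(c)/1000,np.array(s)/1000,a
E
python3 - <<'E'
from h import *
im=cv2.imread("pics/w1.png");q=np.load("w1.npy");p=(q[:3],q[3:])
c=blob(im,(0,0,150),(180,50,255),(310,142,360,183))
w=ray("wrist",c[:,0],.163,p);print("cap",cv2.minEnclosingCircle(c),cv2.minEnclosingCircle((w[:,:2]*1000).astype(np.float32)))
c=blob(im,(22,120,80),(35,255,255),(285,105,365,185));w=ray("wrist",c[:,0],.021,p);print("yellow",rect(w))
P=[]
g=cv2.cvtColor(im,cv2.COLOR_BGR2GRAY)
m=(g<110).astype(np.uint8);cs,_=cv2.findContours(m,cv2.RETR_CCOMP,2)
for c in cs:
    a=cv2.contourArea(c);x,y,ww,h=cv2.boundingRect(c)
    if 900<a<4000 and 270<x<350 and 200<y<330: w=ray("wrist",c[:,0],.018,p);print("pad",a,rect(w));
print(proj("top",[[.4907,.0572,.021]]))
for n in("yellow","red"):
    pass
E
```

```text
cap ((333.62872314453125, 162.59901428222656), 17.7011775970459) ((493.9454650878906, 57.6811408996582), 16.460018157958984)
yellow (array([0.48816653, 0.05959156]), array([0.0712834 , 0.07125699]), 15.435585021972656)
pad 1038.5 (array([ 0.53542017, -0.24956123]), array([0.06814062, 0.06946938]), 10.764485359191895)
pad 1373.0 (array([ 0.51804999, -0.16691997]), array([0.06847762, 0.06841957]), 12.301475524902344)
pad 1725.0 (array([ 0.50159137, -0.08540039]), array([0.06807489, 0.06802579]), 12.204363822937012)
[[312.84267715 225.85366721]]
```

>>> apply_moves(
  steps=[
    [0.012, 0.006, 0.01, 0, 0, 0, 1],
    [0.013, 0.007, 0.02, 0, 0, 0, 1],
    [0, 0, 0.025, 0, 0, 0, 1],
    [0, 0, 0.025, 0, 0, 0, 1],
    [0, 0, 0.025, 0, 0, 0, 1],
    [0, 0, 0.025, 0, 0, 0, 1],
    [0, 0, 0.025, 0, 0, 0, 1],
    [0, 0, 0.02, 0, 0, 0, 1],
    [0, 0, 0.014, 0, 0, 0, 1],
    [0, 0, 0, 0, 0, 0, 1],
    [0, 0, 0, 0, 0, 0, -1],
    [0, 0, 0, 0, 0, 0, -1],
  ],
  grip_force=40,
)

```text
time: 3.75
tcp_pos: [0.4937, 0.0541, 0.1134]
tcp_rot: [3.14, 0.001, 1.849]
wrist_force: [0.9, 0.6, 0.1]
finger_gap: 0.689
gripper_force: 0.0
```

>>> apply_moves(
  steps=[
    [0, 0, 0, 0, 0, 0, -1],
    [0, 0, 0, 0, 0, 0, -1],
    [0, 0, 0, 0, 0, 0, -1],
    [0, 0, 0, 0, 0, 0, -1],
  ],
)

```text
time: 4.15
tcp_pos: [0.4937, 0.0541, 0.1135]
tcp_rot: [3.14, 0.001, 1.849]
wrist_force: [-1.6, -0.2, 5.8]
finger_gap: 0.419
gripper_force: 39.9
```

```bash
cat >> h.py <<'E'
ORK=(np.array([.4545,.1788]),.271); NRK=(np.array([.5287,-.2093]),.204)
def place(rk,y,x=0):
    c,t=rk;return c+np.array([np.cos(t),np.sin(t)])*x+np.array([-np.sin(t),np.cos(t)])*y
def goto(xy,z,yaw):
    """turn about tool z, then shift in tool axes after the turn"""
    P,r=pose();R=Ro.from_euler("xyz",[np.pi,0,yaw]).as_matrix()
    rv=(Ro.from_euler("xyz",r).inv()*Ro.from_matrix(R)).as_rotvec()
    print("pos",P.round(4),"rot",r.round(3),"turn",rv.round(3),"shift",(R.T@(np.r_[xy,z]-P)).round(4))
E
python3 - <<'E'
from h import *
s=manip.state();print(s["time"],s["finger_gap"],s["gripper_force"])
for y in(.126,.042,-.042,-.126):print(place(ORK,y).round(4),place(NRK,y).round(4))
goto(place(NRK,.126),.2,np.pi/2+NRK[1])
E
```

```text
4.15 0.4194334501344273 39.90249823022168
[0.4208 0.3002] [ 0.5032 -0.0859]
[0.4433 0.2193] [ 0.5202 -0.1682]
[0.4657 0.1383] [ 0.5372 -0.2504]
[0.4882 0.0574] [ 0.5542 -0.3327]
pos [0.4937 0.0541 0.1135] rot [3.140e+00 1.000e-03 1.849e+00] turn [0.002 0.001 0.074] shift [-0.139  -0.0191 -0.0865]
```

>>> apply_moves(
  steps=[
    [0, 0, -0.01, 0, 0, 0, -1],
    [0, 0, -0.02, 0, 0, 0, -1],
    [0, 0, -0.025, 0, 0, 0, -1],
    [0, 0, -0.02, 0, 0, 0, -1],
    [0, 0, -0.01, 0, 0, 0.03, -1],
    [-0.01, 0, 0, 0, 0, 0.044, -1],
    [-0.02, -0.003, 0, 0, 0, 0, -1],
    [-0.03, -0.005, 0, 0, 0, 0, -1],
    [-0.03, -0.005, 0, 0, 0, 0, -1],
    [-0.025, -0.004, 0, 0, 0, 0, -1],
    [-0.015, -0.002, 0, 0, 0, 0, -1],
    [-0.01, 0, 0, 0, 0, 0, -1],
  ],
)

```text
time: 5.35
tcp_pos: [0.5023, -0.0884, 0.1962]
tcp_rot: [-3.14, -0.001, 1.772]
wrist_force: [0.1, 0.2, -2.1]
finger_gap: 0.42
gripper_force: 40.3
```

Run:
```python
from h import *
goto(place(NRK,.126-.0035),.111,np.pi/2+NRK[1])
p=pose();np.save("w2.npy",np.r_[p]);cv2.imwrite("pics/w2.png",vision.get_image("wrist")[:,:,::-1])
print(manip.state()["finger_gap"])
```

```text
pos [ 0.5023 -0.0884  0.1962] rot [-3.140e+00 -1.000e-03  1.772e+00] turn [-0.002 -0.001 -0.003] shift [-0.0012  0.0013  0.0852]
0.4134631478581883
```

View pics/w2.png

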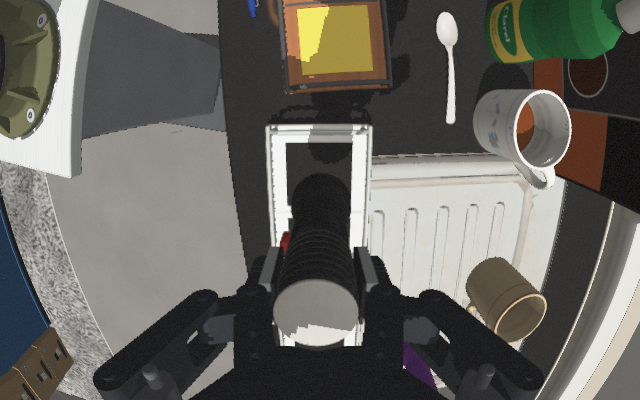

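The torch is held upright, with its cap at (316,313), above the leftmost pad at about (320,175).

Run:
```python
from h import *
q=np.load("w2.npy");print(ray("wrist",[[316,313]],.2457,q))
```

```text
Traceback (most recent call last):
  File "h.py", line 11, in ray
    M=np.array(c["mount"]);R=Ro.from_euler("xyz",pose[1]).as_matrix()
                             ~~~~~~~~~~~~~^^^^^^^^^^^^^^^
  File "scipy/spatial/transform/_rotation.pyx", line 1428, in scipy.spatial.transform._rotation.Rotation.from_euler
  File "scipy/spatial/transform/_rotation.pyx", line 541, in scipy.spatial.transform._rotation._format_angles
ValueError: Expected `angles` to be at most 2-dimensional with width equal to number of axes specified, got () for shape
```

>>> apply_moves(
  steps=[
    [-0.001, 0.001, 0.015, 0, 0, 0, -1],
    [0, 0, 0.02, 0, 0, 0, -1],
    [0, 0, 0.02, 0, 0, 0, -1],
    [0, 0, 0.015, 0, 0, 0, -1],
    [0, 0, 0.01, 0, 0, 0, -1],
    [0, 0, 0.003, 0, 0, 0, -1],
    [0, 0, 0.001, 0, 0, 0, -1],
    [0, 0, 0, 0, 0, 0, -1],
  ],
)

```text
time: 6.2
tcp_pos: [0.5047, -0.0875, 0.1139]
tcp_rot: [3.141, 0.001, 1.775]
wrist_force: [0.6, -0.3, -1.1]
finger_gap: 0.419
gripper_force: 40.3
```

Run:
```python
from h import *
q=np.load("w2.npy");p=(q[:3],q[3:]);w=ray("wrist",[[316,313]],.2457,p)
R=Ro.from_euler("xyz",p[1]).as_matrix();print(w,"offset in tool",R.T@(w[0]-p[0]))
goto(place(NRK,.126-.0035),.111,np.pi/2+NRK[1])
```

```text
[[ 0.50032642 -0.08386479  0.2457    ]] offset in tool [ 0.00488765 -0.00112387 -0.0494685 ]
pos [ 0.5047 -0.0875  0.1139] rot [3.141e+00 1.000e-03 1.775e+00] turn [0.001 0.001 0.   ] shift [-0.0016 -0.0012  0.0029]
```

>>> apply_moves(
  steps=[
    [0, 0, 0.0015, 0, 0, 0, -1],
    [0, 0, 0.0015, 0, 0, 0, -1],
    [0, 0, 0.001, 0, 0, 0, -1],
    [0, 0, 0, 0, 0, 0, -1],
  ],
)

```text
time: 6.6
tcp_pos: [0.5048, -0.0878, 0.1105]
tcp_rot: [3.141, 0.001, 1.775]
wrist_force: [-1.8, 0.1, 5.2]
finger_gap: 0.42
gripper_force: 40.7
```

>>> apply_moves(
  steps=[
    [0, 0, 0, 0, 0, 0, -0.3],
    [0, 0, 0, 0, 0, 0, 0.3],
    [0, 0, 0, 0, 0, 0, 1],
    [0, 0, 0, 0, 0, 0, 1],
    [0, 0, -0.01, 0, 0, 0, 1],
    [0, 0, -0.025, 0, 0, 0, 1],
    [0, 0, -0.04, 0, 0, 0, 1],
    [0, 0, -0.045, 0, 0, 0, 1],
    [0, 0, -0.045, 0, 0, -0.02, 1],
    [0.01, 0, -0.025, 0, 0, -0.05, 1],
    [0.03, 0.003, 0, 0, 0, 0, 1],
    [0.04, 0.004, 0, 0, 0, 0, 1],
  ],
)

```text
time: 7.8
tcp_pos: [0.4903, -0.0093, 0.3009]
tcp_rot: [3.139, 0.001, 1.841]
wrist_force: [0.5, 0.4, -0.1]
finger_gap: 0.996
gripper_force: 0.0
```

>>> apply_moves(
  steps=[
    [0.04, 0.004, 0, 0, 0, 0, 1],
    [0.03, 0.003, 0, 0, 0, 0, 1],
    [0.02, 0, 0, 0, 0, 0, 1],
    [0, 0, 0, 0, 0, 0, 1],
  ],
)

```text
time: 8.2
tcp_pos: [0.4713, 0.0839, 0.3002]
tcp_rot: [3.14, 0.001, 1.851]
wrist_force: [-0.4, 0.6, 0.3]
finger_gap: 1.004
gripper_force: 0.0
```

Run:
```python
from h import *
p=pose();im=vision.get_image("wrist")[:,:,::-1].copy();cv2.imwrite("pics/w3.png",im);np.save("w3.npy",np.r_[p])
t=vision.get_image("top")[:,:,::-1].copy();cv2.imwrite("pics/top3.png",t)
cv2.imwrite("pics/both3.png",np.vstack([im[:300],cv2.resize(t[190:280,200:480],(640,206))]))
print(p);goto(place(ORK,-.042),.25,np.pi/2+ORK[1])
```

```text
(array([0.4713226 , 0.08392833, 0.30022985]), array([3.14047988e+00, 7.01918585e-04, 1.85128354e+00]))
pos [0.4723 0.0796 0.2998] rot [3.141e+00 1.000e-03 1.845e+00] turn [0.    0.001 0.004] shift [0.0583 0.0094 0.0498]
```

View pics/both3.png

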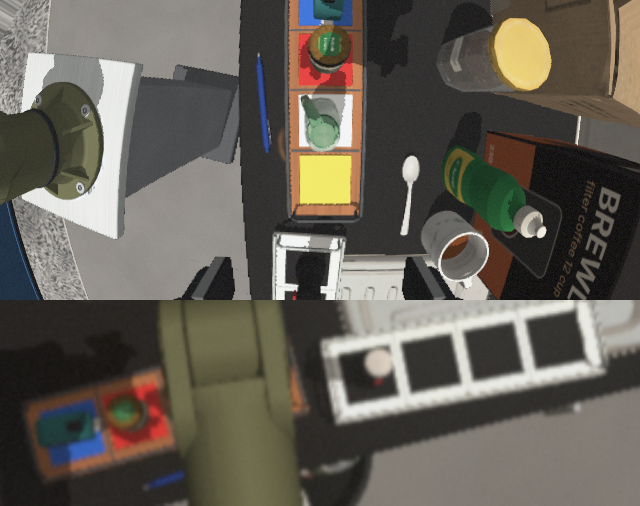

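The composite shows the torch standing on the leftmost new pad and the bottle at wrist px (322,130), with its spout at (306,100). I zoom in on the bottle and jar for pose.

Run:
```python
from h import *
im=cv2.imread("pics/w3.png");q=np.load("w3.npy").reshape(2,3);p=(q[0],q[1])
cv2.imwrite("pics/z3.png",cv2.resize(im[0:160,280:370],None,fx=3.7,fy=3.7,interpolation=cv2.INTER_CUBIC))
c=blob(im,(22,120,80),(35,255,255),(285,145,365,215));w=ray("wrist",c[:,0],.021,p);print("yellow",rect(w), place(ORK,-.126))
for n,lo,hi,b in(("red",(0,150,60),(8,255,255),(285,25,365,95)),("blue",(105,120,60),(125,255,255),(285,0,365,30))):
    c=blob(im,lo,hi,b);w=ray("wrist",c[:,0],.021,p);print(n,rect(w))
print(place(ORK,.042))
g=blob(im,(50,40,40),(90,255,200),(285,90,365,155));print("pump",cv2.boundingRect(g),cv2.minAreaRect(g))
```

```text
yellow (array([0.48859891, 0.05913513]), array([0.07224062, 0.07183257]), 16.33150291442871) [0.48822958 0.05739854]
red (array([0.4413988 , 0.22077472]), array([0.07225753, 0.07241972]), 16.182140350341797)
blue (array([0.40357495, 0.27951782]), array([0.02938332, 0.03608944]), 16.349342346191406)
[0.44325681 0.21926715]
pump (302, 100, 37, 48) ((321.270263671875, 122.62162780761719), (49.64848709106445, 31.89339828491211), 80.53767395019531)
```

View pics/z3.png

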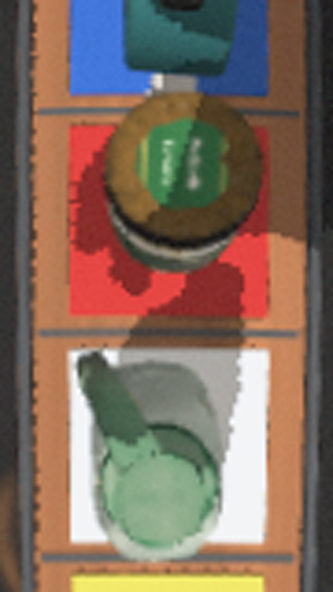

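The zoom shows the bottle's pump head centred at px (323.2,136.5) with its body aligned with the rack, and the jar lid at (329.5,46).

Run:
```python
from h import *
q=np.load("w3.npy").reshape(2,3);p=(q[0],q[1])
w=ray("wrist",[[323.2,136.5],[305,97]],.168,p);print(w)
j=ray("wrist",[[329.5,46]],.126,p);print("jar",j)
for v in (w[0],w[1],j[0]):
    c,t=ORK;d=v[:2]-c;print("rack xy",(d@[np.cos(t),np.sin(t)]).round(4),(d@[-np.sin(t),np.cos(t)]).round(4))
goto(w[0,:2]-np.array([0,.0005]),.021+.108-.0187,np.pi/2+.275)
```

```text
[[0.46171857 0.13292002 0.168     ]
 [0.43659564 0.16242484 0.168     ]]
jar [[0.44377475 0.22010259 0.126     ]]
rack xy -0.0053 -0.0461
rack xy -0.0216 -0.011
rack xy 0.0007 0.0427
pos [0.4723 0.0796 0.2998] rot [3.141e+00 1.000e-03 1.845e+00] turn [ 0.     0.001 -0.   ] shift [0.0537 0.0042 0.1895]
```

>>> apply_moves(
  steps=[
    [0.02, 0.002, 0.01, 0, 0, 0, 1],
    [0.02, 0.001, 0.01, 0, 0, 0, 1],
    [0.013, 0.001, 0.02, 0, 0, 0, 1],
    [0, 0, 0.025, 0, 0, 0, 1],
    [0, 0, 0.025, 0, 0, 0, 1],
    [0, 0, 0.025, 0, 0, 0, 1],
    [0, 0, 0.025, 0, 0, 0, 1],
    [0, 0, 0.025, 0, 0, 0, 1],
    [0, 0, 0.015, 0, 0, 0, 1],
    [0, 0, 0.009, 0, 0, 0, 1],
    [0, 0, 0.001, 0, 0, 0, 1],
    [0, 0, 0, 0, 0, 0, 1],
  ],
  grip_force=40,
)

```text
time: 9.5
tcp_pos: [0.4623, 0.1321, 0.1099]
tcp_rot: [3.141, -0.0, 1.844]
wrist_force: [0.7, 0.0, -0.3]
finger_gap: 0.997
gripper_force: 0.0
```

>>> apply_moves(
  steps=[
    [0, 0, 0, 0, 0, 0, -1],
    [0, 0, 0, 0, 0, 0, -1],
    [0, 0, 0, 0, 0, 0, -1],
    [0, 0, 0, 0, 0, 0, -1],
    [0, 0, 0, 0, 0, 0, -1],
    [0, 0, 0, 0, 0, 0, -1],
    [0, 0, 0, 0, 0, 0, -1],
  ],
)

```text
time: 10.2
tcp_pos: [0.4623, 0.1323, 0.1099]
tcp_rot: [3.14, 0.0, 1.845]
wrist_force: [-0.4, -0.7, 5.2]
finger_gap: 0.366
gripper_force: 39.5
```

Run:
```python
from h import *
goto(place(NRK,.042-.002),.3,np.pi/2+NRK[1])
p=pose();im=vision.get_image("wrist")[:,:,::-1];cv2.imwrite("pics/w4.png",im);np.save("w4.npy",np.r_[p])
```

```text
pos [0.4623 0.1323 0.1099] rot [3.14  0.    1.845] turn [0.001 0.    0.07 ] shift [-0.3079 -0.0042 -0.1901]
```

View pics/w4.png

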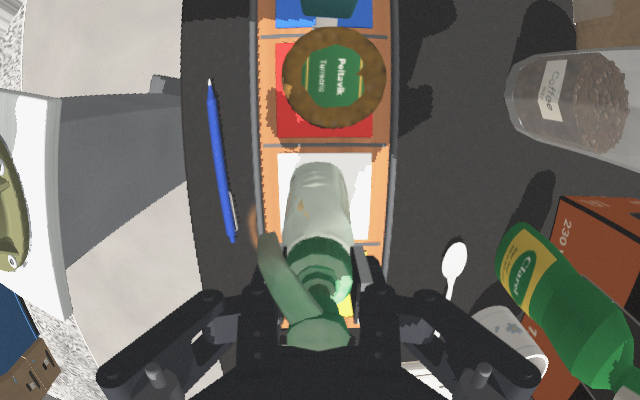

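The bottle is gripped at the collar (31 mm gap), with the jar lid at (333,78). I carry it high, over the placed torch.

>>> apply_moves(
  steps=[
    [0, 0, -0.015, 0, 0, 0, -1],
    [0, 0, -0.03, 0, 0, 0, -1],
    [0, 0, -0.04, 0, 0, 0, -1],
    [0, 0, -0.04, 0, 0, 0, -1],
    [0, 0, -0.035, 0, 0, 0, -1],
    [0, 0, -0.02, 0, 0, 0, -1],
    [0, 0, -0.01, 0, 0, 0.035, -1],
    [0, 0, 0, 0, 0, 0.035, -1],
    [-0.01, 0, 0, 0, 0, 0, -1],
    [-0.02, -0.001, 0, 0, 0, 0, -1],
    [-0.03, -0.001, 0, 0, 0, 0, -1],
    [-0.035, -0.001, 0, 0, 0, 0, -1],
  ],
)

```text
time: 11.45
tcp_pos: [0.4775, 0.0378, 0.2992]
tcp_rot: [-3.141, 0.0, 1.778]
wrist_force: [0.2, -1.1, -0.1]
finger_gap: 0.365
gripper_force: 39.3
```

>>> apply_moves(
  steps=[
    [-0.04, -0.001, 0, 0, 0, 0, -1],
    [-0.04, 0, 0, 0, 0, 0, -1],
    [-0.04, 0, 0, 0, 0, 0, -1],
    [-0.035, 0, 0, 0, 0, 0, -1],
    [-0.03, 0, 0, 0, 0, 0, -1],
    [-0.018, 0, 0, 0, 0, 0, -1],
    [-0.01, 0, 0, 0, 0, 0, -1],
    [0, 0, 0, 0, 0, 0, -1],
    [0, 0, 0, 0, 0, 0, -1],
  ],
)

```text
time: 12.35
tcp_pos: [0.5202, -0.1684, 0.2994]
tcp_rot: [3.142, -0.001, 1.777]
wrist_force: [-0.8, 0.7, -1.6]
finger_gap: 0.365
gripper_force: 39.3
```

Run:
```python
from h import *
goto(place(NRK,.042-.002),.1075,np.pi/2+NRK[1])
p=pose();im=vision.get_image("wrist")[:,:,::-1];cv2.imwrite("pics/w5.png",im);np.save("w5.npy",np.r_[p])
g=cv2.cvtColor(im,cv2.COLOR_BGR2GRAY)
m=(g<100).astype(np.uint8);cs,_=cv2.findContours(m,cv2.RETR_CCOMP,2)
for c in cs:
    a=cv2.contourArea(c);x,y,ww,h=cv2.boundingRect(c)
    if 900<a<8000 and 250<x+ww/2<380: print(a,(x,y,ww,h),rect(ray("wrist",c[:,0],.018,p)))
goto(place(NRK,.042-.002),.1075,np.pi/2+NRK[1])
```

```text
pos [ 0.5202 -0.1684  0.2994] rot [ 3.142e+00 -1.000e-03  1.777e+00] turn [ 0.    -0.001  0.002] shift [-1.700e-03  1.000e-04  1.919e-01]
2512.5 (292, 73, 52, 51) (array([ 0.50138712, -0.08420559]), array([0.06890499, 0.06919735]), 12.100959777832031)
1041.0 (303, 79, 38, 37) (array([ 0.50688303, -0.0812663 ]), array([0.04919543, 0.04905103]), 57.21517562866211)
1064.5 (329, 272, 32, 75) (array([ 0.62139539, -0.41980457]), array([0.04341502, 0.17109497]), 23.273386001586914)
pos [ 0.5202 -0.1682  0.2995] rot [ 3.141 -0.     1.778] turn [ 0.    -0.     0.003] shift [-0.002 -0.     0.192]
```

View pics/w5.png

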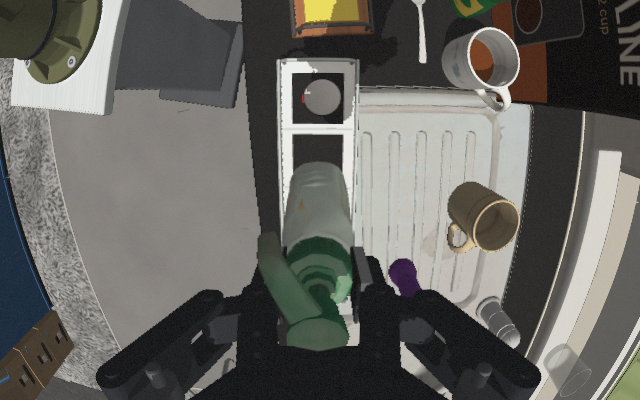

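The bottle hangs upright over the second place. The torch is within its pad (cap (322,97), pad centre (318,98)). I lower now.

>>> apply_moves(
  steps=[
    [-0.001, -0.001, 0.015, 0, 0, 0, -1],
    [0, 0, 0.03, 0, 0, 0, -1],
    [0, 0, 0.035, 0, 0, 0, -1],
    [0, 0, 0.035, 0, 0, 0, -1],
    [0, 0, 0.03, 0, 0, 0, -1],
    [0, 0, 0.02, 0, 0, 0, -1],
    [0, 0, 0.015, 0, 0, 0, -1],
    [0, 0, 0.008, 0, 0, 0, -1],
    [0, 0, 0.002, 0, 0, 0, -1],
    [0, 0, 0.001, 0, 0, 0, -1],
    [0, 0, 0.001, 0, 0, 0, -1],
    [0, 0, 0, 0, 0, 0, -1],
  ],
)

```text
time: 13.6
tcp_pos: [0.5199, -0.1717, 0.108]
tcp_rot: [3.141, 0.001, 1.775]
wrist_force: [0.2, -0.2, -1.0]
finger_gap: 0.362
gripper_force: 39.3
```

>>> apply_moves(
  steps=[
    [0.001, -0.0005, 0.001, 0, 0, 0, -1],
    [0, 0, 0.001, 0, 0, 0, -1],
    [0, 0, 0, 0, 0, 0, -1],
  ],
)

```text
time: 13.9
tcp_pos: [0.5196, -0.171, 0.1069]
tcp_rot: [3.14, 0.002, 1.775]
wrist_force: [-0.4, 0.9, 7.6]
finger_gap: 0.363
gripper_force: 40.6
```

>>> apply_moves(
  steps=[
    [0, 0, 0, 0, 0, 0, -0.3],
    [0, 0, 0, 0, 0, 0, 0.3],
    [0, 0, 0, 0, 0, 0, 1],
    [0, 0, 0, 0, 0, 0, 1],
    [0, 0, -0.01, 0, 0, 0, 1],
    [0, 0, -0.02, 0, 0, 0, 1],
    [0, 0, -0.035, 0, 0, 0, 1],
    [0, 0, -0.045, 0, 0, 0, 1],
    [0, 0, -0.045, 0, 0, -0.02, 1],
    [0.01, 0, -0.035, 0, 0, -0.05, 1],
    [0.035, 0.001, 0, 0, 0, 0, 1],
    [0.045, 0.001, 0, 0, 0, 0, 1],
  ],
)

```text
time: 15.1
tcp_pos: [0.4973, -0.0839, 0.2971]
tcp_rot: [3.139, 0.001, 1.841]
wrist_force: [0.7, 1.0, -0.5]
finger_gap: 0.995
gripper_force: 0.0
```

>>> apply_moves(
  steps=[
    [0.045, 0.001, 0, 0, 0, 0, 1],
    [0.045, 0.001, 0, 0, 0, 0, 1],
    [0.045, 0.001, 0, 0, 0, 0, 1],
    [0.045, 0.001, 0, 0, 0, 0, 1],
    [0.04, 0.001, 0, 0, 0, 0, 1],
    [0.03, 0.001, 0, 0, 0, 0, 1],
    [0.015, 0, 0, 0, 0, 0, 1],
    [0, 0, 0, 0, 0, 0, 1],
    [0, 0, 0, 0, 0, 0, 1],
  ],
)

```text
time: 16.0
tcp_pos: [0.431, 0.1729, 0.2956]
tcp_rot: [3.141, 0.001, 1.845]
wrist_force: [0.4, -0.7, -0.5]
finger_gap: 1.0
gripper_force: 0.0
```

Run:
```python
from h import *
p=pose();im=vision.get_image("wrist")[:,:,::-1].copy();cv2.imwrite("pics/w6.png",im);np.save("w6.npy",np.r_[p])
t=vision.get_image("top")[:,:,::-1].copy();cv2.imwrite("pics/top6.png",t)
cv2.imwrite("pics/both6.png",np.vstack([im[:300],cv2.resize(t[190:280,200:480],(640,206))]))
print(p)
for n,lo,hi,b in(("red",(0,150,60),(8,255,255),(270,60,380,240)),):
    c=blob(im,lo,hi,b);w=ray("wrist",c[:,0],.021,p);print(n,cv2.boundingRect(c),rect(w),place(ORK,.042))
goto(place(ORK,.042),.0823,np.pi/2+ORK[1])
```

```text
(array([0.43095243, 0.17288181, 0.29557811]), array([3.14134316e+00, 1.14392739e-03, 1.84496902e+00]))
red (309, 103, 54, 54) (array([0.44147745, 0.2203082 ]), array([0.0719996 , 0.07252188]), 16.325292587280273) [0.44325681 0.21926715]
pos [0.4313 0.1719 0.2953] rot [-3.141  0.     1.843] turn [-0.     0.     0.001] shift [0.0424 0.0242 0.213 ]
```

View pics/both6.png

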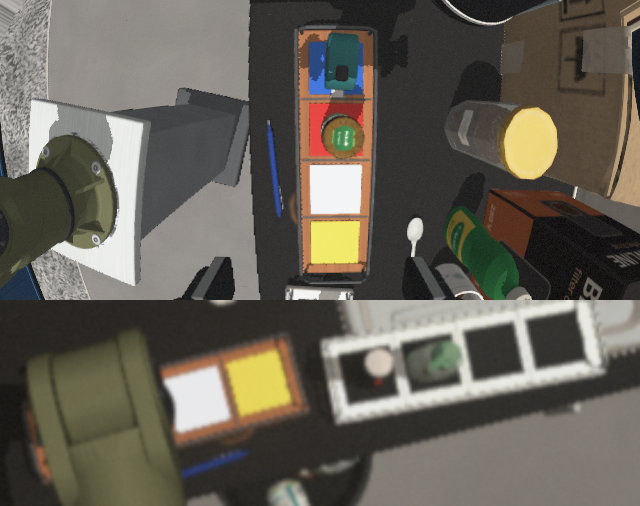

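Both placed things stand. The jar lid is at (343,135) and the tape at (342,62).

Run:
```python
from h import *
im=cv2.imread("pics/w6.png");q=np.load("w6.npy").reshape(2,3);p=(q[0],q[1])
hsv=cv2.cvtColor(im,cv2.COLOR_BGR2HSV)
c=blob(im,(10,60,30),(85,255,255),(318,110,368,160));(u,v),r=cv2.minEnclosingCircle(c);print(u,v,r)
j=ray("wrist",[[u,v],[343,135]],.126,p);print(j)
t=blob(im,(85,80,30),(102,255,255),(300,25,370,100));print("tape",cv2.boundingRect(t),rect(ray("wrist",t[:,0],.08,p)))
cv2.imwrite("pics/z6.png",cv2.resize(im[20:170,290:390],None,fx=4,fy=4,interpolation=cv2.INTER_CUBIC))
goto(j[1,:2],.0823,1.845)
```

```text
342.5 134.5 34.64833068847656
[[0.44149335 0.22524286 0.126     ]
 [0.44212554 0.22489491 0.126     ]]
tape (325, 33, 35, 57) (array([0.42196637, 0.30373441]), array([0.03677258, 0.0659684 ]), 11.9573335647583)
pos [0.4313 0.1719 0.2953] rot [-3.141  0.     1.843] turn [-0.     0.    -0.002] shift [0.048  0.0248 0.213 ]
```

View pics/z6.png

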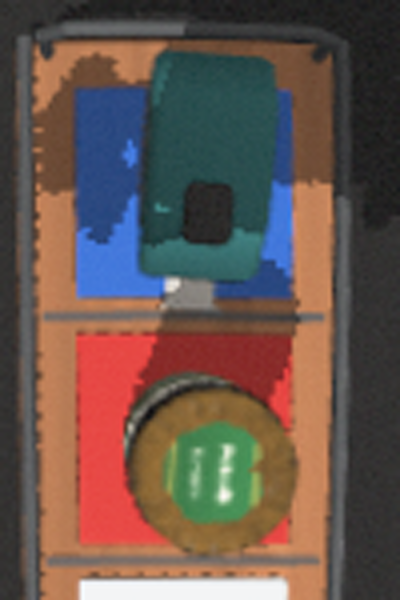

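>>> apply_moves(
  steps=[
    [0.015, 0.009, 0.01, 0, 0, 0, 1],
    [0.017, 0.009, 0.015, 0, 0, 0, 1],
    [0.0115, 0.0065, 0.025, 0, 0, 0, 1],
    [0, 0, 0.03, 0, 0, 0, 1],
    [0, 0, 0.03, 0, 0, 0, 1],
    [0, 0, 0.03, 0, 0, 0, 1],
    [0, 0, 0.025, 0, 0, 0, 1],
    [0, 0, 0.025, 0, 0, 0, 1],
    [0, 0, 0.015, 0, 0, 0, 1],
    [0, 0, 0.008, 0, 0, 0, 1],
    [0, 0, 0, 0, 0, 0, 1],
    [0, 0, 0, 0, 0, 0, -1],
  ],
  grip_force=40,
)

```text
time: 17.3
tcp_pos: [0.4434, 0.2222, 0.0831]
tcp_rot: [3.14, -0.0, 1.844]
wrist_force: [-0.6, 1.0, 0.3]
finger_gap: 0.856
gripper_force: 0.0
```

>>> apply_moves(
  steps=[
    [0, 0, 0, 0, 0, 0, -1],
    [0, 0, 0, 0, 0, 0, -1],
    [0, 0, 0, 0, 0, 0, -1],
    [0, 0, 0, 0, 0, 0, -1],
    [0, 0, 0, 0, 0, 0, -1],
    [0, 0, 0, 0, 0, 0, -1],
  ],
)

```text
time: 17.9
tcp_pos: [0.4434, 0.2223, 0.0833]
tcp_rot: [3.14, 0.0, 1.845]
wrist_force: [-1.4, -0.3, 6.5]
finger_gap: 0.506
gripper_force: 40.2
```

```bash
sed -i 's/NRK=(np.array(\[.5287,-.2093\])/NRK=(np.array([.5274,-.2083])/' h.py
python3 - <<'E'
from h import *
goto(place(NRK,-.042),.29,np.pi/2+NRK[1])
p=pose();im=vision.get_image("wrist")[:,:,::-1];cv2.imwrite("pics/w7.png",im);np.save("w7.npy",np.r_[p])
E
```

```text
pos [0.4434 0.2223 0.0833] rot [3.14  0.    1.845] turn [0.002 0.    0.07 ] shift [-0.4807 -0.005  -0.2067]
```

View pics/w7.png

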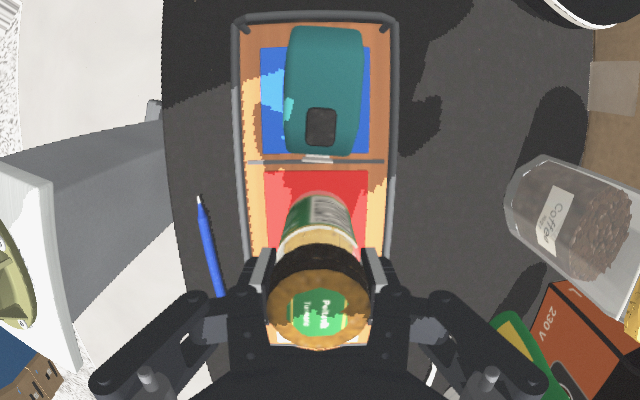

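Run:
```python
from h import *
q=np.load("w7.npy").reshape(2,3);p=(q[0],q[1]);w=ray("wrist",[[318.5,300],[318.5,305]],.126,p)
R=Ro.from_euler("xyz",p[1]).as_matrix();print((w-p[0])@R)
```

```text
[[ 0.0062023  -0.0001246  -0.04271608]
 [ 0.00364312 -0.0001226  -0.04271499]]
```

>>> apply_moves(
  steps=[
    [0, 0, -0.015, 0, 0, 0, -1],
    [0, 0, -0.03, 0, 0, 0, -1],
    [0, 0, -0.04, 0, 0, 0, -1],
    [0, 0, -0.04, 0, 0, 0, -1],
    [0, 0, -0.035, 0, 0, 0, -1],
    [0, 0, -0.02, 0, 0, 0, -1],
    [0, 0, -0.01, 0, 0, 0.035, -1],
    [0, 0, 0, 0, 0, 0.035, -1],
    [-0.01, 0, 0, 0, 0, 0, -1],
    [-0.02, -0.001, 0, 0, 0, 0, -1],
    [-0.03, -0.001, 0, 0, 0, 0, -1],
    [-0.04, -0.001, 0, 0, 0, 0, -1],
  ],
)

```text
time: 19.15
tcp_pos: [0.459, 0.1243, 0.2718]
tcp_rot: [-3.141, -0.0, 1.778]
wrist_force: [0.2, -0.3, -1.1]
finger_gap: 0.504
gripper_force: 40.9
```

>>> apply_moves(
  steps=[
    [-0.045, -0.001, 0, 0, 0, 0, -1],
    [-0.045, -0.001, 0, 0, 0, 0, -1],
    [-0.045, 0, 0, 0, 0, 0, -1],
    [-0.045, 0, 0, 0, 0, 0, -1],
    [-0.045, 0, 0, 0, 0, 0, -1],
    [-0.04, 0, 0, 0, 0, 0, -1],
    [-0.04, 0, 0, 0, 0, 0, -1],
    [-0.035, 0, 0, 0, 0, 0, -1],
    [-0.025, 0, 0, 0, 0, 0, -1],
    [-0.015, 0, 0, 0, 0, 0, -1],
    [0, 0, 0, 0, 0, 0, -1],
    [0, 0, 0, 0, 0, 0, -1],
  ],
)

```text
time: 20.35
tcp_pos: [0.535, -0.2472, 0.272]
tcp_rot: [-3.141, -0.002, 1.776]
wrist_force: [-0.6, 1.0, -1.5]
finger_gap: 0.505
gripper_force: 40.9
```

Run:
```python
from h import *
p=pose();im=vision.get_image("wrist")[:,:,::-1];cv2.imwrite("pics/w8.png",im);np.save("w8.npy",np.r_[p])
goto(place(NRK,-.042),.0803,np.pi/2+NRK[1]);s=manip.state();print(s["finger_gap"])
```

```text
pos [ 0.5351 -0.2467  0.2724] rot [-3.142e+00 -1.000e-03  1.777e+00] turn [-0.    -0.001  0.002] shift [-0.0028  0.0002  0.1921]
0.5048801805228157
```

View pics/w8.png

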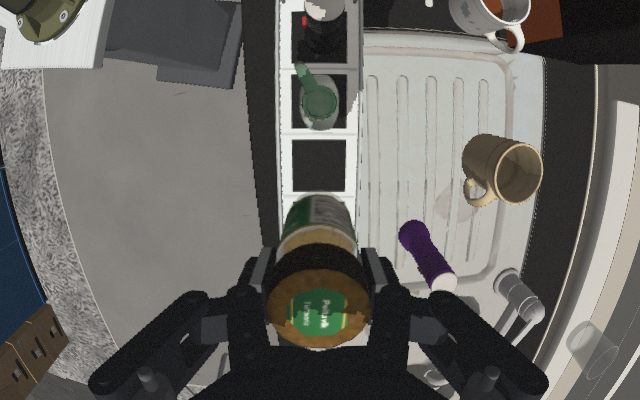

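The jar is upright over the third pad (319,165). The bottle and torch stand on their pads. I lower now.

Run:
```python
from h import *
q=np.load("w8.npy").reshape(2,3);p=(q[0],q[1]);im=cv2.imread("pics/w8.png")
g=cv2.cvtColor(im,cv2.COLOR_BGR2GRAY);m=(g<100).astype(np.uint8);cs,_=cv2.findContours(m,cv2.RETR_CCOMP,2)
for c in cs:
    a=cv2.contourArea(c);x,y,ww,h=cv2.boundingRect(c)
    if 600<a<8000 and 280<x+ww/2<360 and y<200: print(a,(x,y,ww,h),rect(ray("wrist",c[:,0],.018,p)))
print([place(NRK,y).round(4) for y in(.042,-.042)])
```

```text
2612.5 (292, 140, 54, 52) (array([ 0.53535608, -0.24955823]), array([0.06926474, 0.06863792]), 11.778741836547852)
2732.0 (291, 69, 56, 61) (array([ 0.51791956, -0.16422556]), array([0.06913821, 0.0774291 ]), 12.221550941467285)
2514.0 (291, 7, 56, 60) (array([ 0.50154727, -0.08330169]), array([0.07067221, 0.07706864]), 14.14808464050293)
[array([ 0.5189, -0.1672]), array([ 0.5359, -0.2494])]
```

>>> apply_moves(
  steps=[
    [-0.002, 0, 0.015, 0, 0, 0, -1],
    [-0.002, 0, 0.03, 0, 0, 0, -1],
    [0, 0, 0.035, 0, 0, 0, -1],
    [0, 0, 0.035, 0, 0, 0, -1],
    [0, 0, 0.03, 0, 0, 0, -1],
    [0, 0, 0.02, 0, 0, 0, -1],
    [0, 0, 0.014, 0, 0, 0, -1],
    [0, 0, 0.007, 0, 0, 0, -1],
    [0, 0, 0.002, 0, 0, 0, -1],
    [0, 0, 0.001, 0, 0, 0, -1],
    [0, 0, 0.001, 0, 0, 0, -1],
    [0, 0, 0, 0, 0, 0, -1],
  ],
)

```text
time: 21.6
tcp_pos: [0.5362, -0.2533, 0.0831]
tcp_rot: [3.141, 0.001, 1.775]
wrist_force: [0.2, 0.9, -1.1]
finger_gap: 0.502
gripper_force: 40.9
```

>>> apply_moves(
  steps=[
    [0.0015, 0, 0.0015, 0, 0, 0, -1],
    [0, 0, 0.0015, 0, 0, 0, -1],
    [0, 0, 0.0005, 0, 0, 0, -1],
    [0, 0, 0, 0, 0, 0, -1],
  ],
)

```text
time: 22.0
tcp_pos: [0.536, -0.2516, 0.0803]
tcp_rot: [3.141, 0.001, 1.775]
wrist_force: [-2.3, 1.3, 7.1]
finger_gap: 0.506
gripper_force: 41.4
```

>>> apply_moves(
  steps=[
    [0, 0, 0, 0, 0, 0, 0],
    [0, 0, 0, 0, 0, 0, 0.6],
    [0, 0, 0, 0, 0, 0, 1],
    [0, 0, 0, 0, 0, 0, 1],
    [0, 0, -0.01, 0, 0, 0, 1],
    [0, 0, -0.025, 0, 0, 0, 1],
    [0, 0, -0.045, 0, 0, 0, 1],
    [0, 0, -0.045, 0, 0, 0, 1],
    [0, 0, -0.045, 0, 0, 0, 1],
    [0, 0, -0.035, 0, 0, -0.035, 1],
    [0.02, 0.0015, -0.01, 0, 0, -0.035, 1],
    [0.04, 0.003, 0, 0, 0, 0, 1],
  ],
)

```text
time: 23.2
tcp_pos: [0.5249, -0.1944, 0.2956]
tcp_rot: [3.139, 0.002, 1.841]
wrist_force: [-0.0, 1.0, -0.4]
finger_gap: 0.999
gripper_force: 0.0
```

>>> apply_moves(
  steps=[
    [0.045, 0.0033, 0, 0, 0, 0, 1],
    [0.045, 0.0033, 0, 0, 0, 0, 1],
    [0.045, 0.0033, 0, 0, 0, 0, 1],
    [0.045, 0.0033, 0, 0, 0, 0, 1],
    [0.045, 0.0033, 0, 0, 0, 0, 1],
    [0.045, 0.0033, 0, 0, 0, 0, 1],
    [0.045, 0.0033, 0, 0, 0, 0, 1],
    [0.045, 0.0033, 0, 0, 0, 0, 1],
    [0.04, 0.0033, 0, 0, 0, 0, 1],
    [0.03, 0.0033, 0, 0, 0, 0, 1],
    [0.02, 0.002, 0, 0, 0, 0, 1],
    [0.007, 0, 0, 0, 0, 0, 1],
  ],
)

```text
time: 24.4
tcp_pos: [0.4321, 0.2599, 0.2933]
tcp_rot: [-3.14, -0.001, 1.851]
wrist_force: [0.7, 0.2, 0.4]
finger_gap: 0.997
gripper_force: 0.0
```

>>> apply_moves(
  steps=[
    [0, 0, 0, 0, 0, 0, 1],
    [0, 0, 0, 0, 0, 0, 1],
  ],
)

```text
time: 24.6
tcp_pos: [0.4343, 0.2559, 0.2934]
tcp_rot: [-3.141, 0.001, 1.844]
wrist_force: [0.2, -0.8, 0.5]
finger_gap: 1.003
gripper_force: 0.0
```

Run:
```python
from h import *
p=pose();im=vision.get_image("wrist")[:,:,::-1].copy();cv2.imwrite("pics/w9.png",im);np.save("w9.npy",np.r_[p])
t=vision.get_image("top")[:,:,::-1].copy();cv2.imwrite("pics/top9.png",t)
cv2.imwrite("pics/both9.png",np.vstack([im[:300],cv2.resize(t[190:280,200:480],(640,206))]))
b=blob(im,(105,120,60),(125,255,255),(250,40,400,240));print("blue",cv2.boundingRect(b),rect(ray("wrist",b[:,0],.021,p)),place(ORK,.126))
t=blob(im,(85,80,20),(102,255,255),(250,30,400,240));print("tape",cv2.boundingRect(t))
for z in(.06,.087):
  c,s,a=rect(ray("wrist",t[:,0],z,p));print(z,c,s,a)
goto(place(ORK,.126),.0423,np.pi/2+.25)
```

```text
blue (290, 100, 17, 52) (array([0.39471164, 0.29498456]), array([0.02120588, 0.06918783]), 14.919737815856934) [0.42077042 0.30020146]
tape (304, 98, 33, 55)
0.06 [0.42183362 0.3059436 ] [0.03805132 0.06652099] 12.326562881469727
0.087 [0.42114679 0.30797116] [0.0353225  0.06175041] 12.326542854309082
pos [0.4348 0.2554 0.2935] rot [-3.141e+00  1.000e-03  1.842e+00] turn [-0.     0.001  0.022] shift [ 0.0468 -0.0025  0.2512]
```

View pics/both9.png

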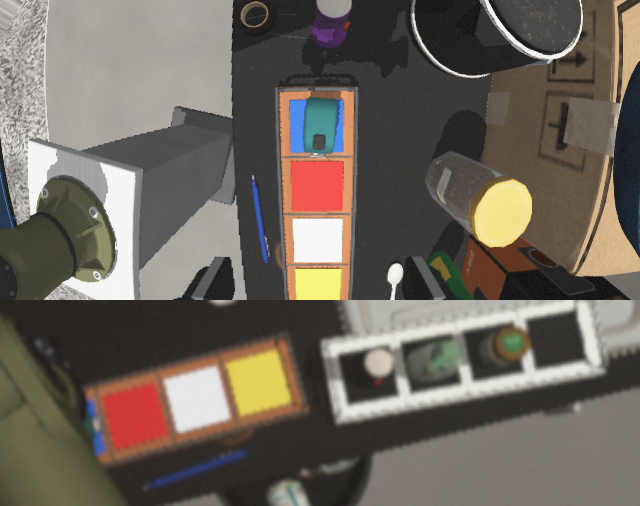

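The composite shows the jar, bottle and torch standing on the new rack, and the tape alone on blue at (321,125), yawed about 0.215.

>>> apply_moves(
  steps=[
    [0, 0, 0.01, 0, 0, 0.056, 1],
    [0.02, -0.001, 0.015, 0, 0, 0, 1],
    [0.018, -0.0005, 0.02, 0, 0, 0, 1],
    [0.0075, 0, 0.03, 0, 0, 0, 1],
    [0, 0, 0.035, 0, 0, 0, 1],
    [0, 0, 0.035, 0, 0, 0, 1],
    [0, 0, 0.035, 0, 0, 0, 1],
    [0, 0, 0.03, 0, 0, 0, 1],
    [0, 0, 0.02, 0, 0, 0, 1],
    [0, 0, 0.014, 0, 0, 0, 1],
    [0, 0, 0.007, 0, 0, 0, 1],
    [0, 0, 0, 0, 0, 0, 1],
  ],
  grip_force=50,
)

```text
time: 25.9
tcp_pos: [0.4231, 0.3005, 0.0425]
tcp_rot: [-3.141, 0.0, 1.788]
wrist_force: [-0.1, 0.6, 0.2]
finger_gap: 0.997
gripper_force: 0.0
```

>>> apply_moves(
  steps=[
    [0, 0, 0, 0, 0, 0, -1],
    [0, 0, 0, 0, 0, 0, -1],
    [0, 0, 0, 0, 0, 0, -1],
    [0, 0, 0, 0, 0, 0, -1],
    [0, 0, 0, 0, 0, 0, -1],
    [0, 0, 0, 0, 0, 0, -1],
    [0, 0, 0, 0, 0, 0, -1],
  ],
)

```text
time: 26.6
tcp_pos: [0.4234, 0.3013, 0.0435]
tcp_rot: [3.141, 0.0, 1.789]
wrist_force: [-1.4, -1.1, 5.1]
finger_gap: 0.416
gripper_force: 50.9
```

Run:
```python
from h import *
goto(place(NRK,-.126),.26,np.pi/2+NRK[1])
p=pose();im=vision.get_image("wrist")[:,:,::-1];cv2.imwrite("pics/w10.png",im);np.save("w10.npy",np.r_[p])
t=blob(im,(85,80,20),(102,255,255),(230,200,400,360));x=cv2.boundingRect(t);print(x)
w=ray("wrist",[[x[0]+x[2]/2,x[1]],[x[0]+x[2]/2,x[1]+x[3]]],.087,p)
R=Ro.from_euler("xyz",p[1]).as_matrix();print((w-p[0])@R)
```

```text
pos [0.4234 0.3013 0.0435] rot [3.141 0.    1.789] turn [0.001 0.    0.014] shift [-0.6461 -0.0015 -0.2165]
(248, 200, 123, 130)
[[ 0.04834135 -0.003237   -0.04348623]
 [-0.00955166 -0.00395136 -0.04347438]]
```

View pics/w10.png

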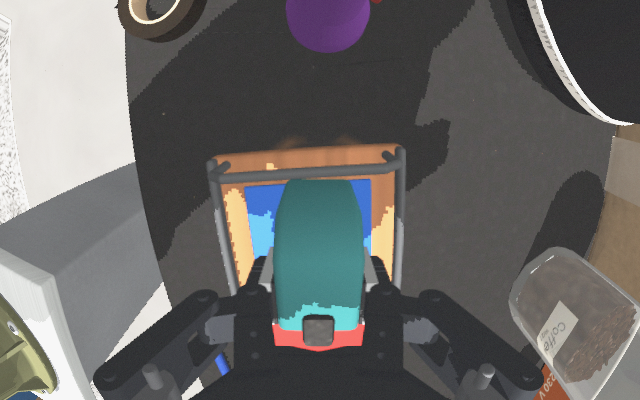

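Run:
```python
from h import *
q=np.load("w10.npy").reshape(2,3);p=(q[0],q[1]);R=Ro.from_euler("xyz",p[1]).as_matrix()
for v,z in((180,.03),(180,.045),(180,.06),(330,.03),(330,.05),(330,.075),(345,.024),(345,.04)):
    w=ray("wrist",[[319,v]],z,p);print(v,z,((w-p[0])@R)[0,0].round(4))
```

```text
180 0.03 0.0405
180 0.045 0.0444
180 0.06 0.0483
330 0.03 -0.0614
330 0.05 -0.0432
330 0.075 -0.0205
345 0.024 -0.082
345 0.04 -0.0659
```

>>> apply_moves(
  steps=[
    [0, 0, -0.01, 0, 0, 0, -1],
    [0, 0, -0.025, 0, 0, 0, -1],
    [0, 0, -0.04, 0, 0, 0, -1],
    [0, 0, -0.04, 0, 0, 0, -1],
    [0, 0, -0.04, 0, 0, 0, -1],
    [0, 0, -0.03, 0, 0, 0, -1],
    [0, 0, -0.015, 0, 0, 0.014, -1],
    [-0.01, 0, 0, 0, 0, 0, -1],
    [-0.02, 0, 0, 0, 0, 0, -1],
    [-0.03, 0, 0, 0, 0, 0, -1],
    [-0.04, 0, 0, 0, 0, 0, -1],
    [-0.045, 0, 0, 0, 0, 0, -1],
  ],
)

```text
time: 27.85
tcp_pos: [0.4513, 0.1587, 0.2418]
tcp_rot: [-3.14, -0.0, 1.777]
wrist_force: [1.1, -0.5, -1.8]
finger_gap: 0.421
gripper_force: 50.6
```

>>> apply_moves(
  steps=[
    [-0.045, 0, 0, 0, 0, 0, -1],
    [-0.045, 0, 0, 0, 0, 0, -1],
    [-0.045, 0, 0, 0, 0, 0, -1],
    [-0.045, 0, 0, 0, 0, 0, -1],
    [-0.045, 0, 0, 0, 0, 0, -1],
    [-0.045, 0, 0, 0, 0, 0, -1],
    [-0.045, -0.0005, 0, 0, 0, 0, -1],
    [-0.045, -0.0005, 0, 0, 0, 0, -1],
    [-0.045, -0.0005, 0, 0, 0, 0, -1],
    [-0.04, 0, 0, 0, 0, 0, -1],
    [-0.03, 0, 0, 0, 0, 0, -1],
    [-0.02, 0, 0, 0, 0, 0, -1],
  ],
)

```text
time: 29.05
tcp_pos: [0.55, -0.3291, 0.2404]
tcp_rot: [-3.139, -0.002, 1.771]
wrist_force: [0.4, -0.0, -3.5]
finger_gap: 0.412
gripper_force: 50.6
```

>>> apply_moves(
  steps=[
    [-0.004, 0, 0, 0, 0, 0, -1],
    [0, 0, 0, 0, 0, 0, -1],
    [0, 0, 0, 0, 0, 0, -1],
  ],
)

```text
time: 29.35
tcp_pos: [0.5521, -0.3276, 0.2425]
tcp_rot: [-3.141, -0.001, 1.777]
wrist_force: [-0.0, 0.1, -3.1]
finger_gap: 0.414
gripper_force: 50.7
```

Run:
```python
from h import *
goto(place(NRK,-.126),.0405,np.pi/2+NRK[1]);s=manip.state();print(s["finger_gap"])
```

```text
pos [ 0.5521 -0.3276  0.2425] rot [-3.141e+00 -1.000e-03  1.777e+00] turn [-0.    -0.001  0.002] shift [-0.0042 -0.      0.202 ]
0.4136487703740991
```

>>> apply_moves(
  steps=[
    [-0.002, 0, 0.015, 0, 0, 0, -1],
    [-0.001, 0, 0.03, 0, 0, 0, -1],
    [0, 0, 0.035, 0, 0, 0, -1],
    [0, 0, 0.035, 0, 0, 0, -1],
    [0, 0, 0.03, 0, 0, 0, -1],
    [0, 0, 0.022, 0, 0, 0, -1],
    [0, 0, 0.017, 0, 0, 0, -1],
    [0, 0, 0.009, 0, 0, 0, -1],
    [0, 0, 0.003, 0, 0, 0, -1],
    [0, 0, 0.002, 0, 0, 0, -1],
    [0, 0, 0.001, 0, 0, 0, -1],
    [0, 0, 0, 0, 0, 0, -1],
  ],
)

```text
time: 30.55
tcp_pos: [0.5532, -0.3331, 0.0447]
tcp_rot: [3.141, 0.001, 1.775]
wrist_force: [-0.5, 0.1, -2.0]
finger_gap: 0.413
gripper_force: 50.7
```

Run:
```python
from h import *
goto(place(NRK,-.126),.0405,np.pi/2+NRK[1]);s=manip.state();print(s["wrist_force"])
```

```text
pos [ 0.5532 -0.3331  0.0447] rot [3.141e+00 1.000e-03 1.775e+00] turn [ 0.001  0.001 -0.   ] shift [0.0015 0.0001 0.0042]
[-0.49648651  0.07608112 -2.03706373]
```

>>> apply_moves(
  steps=[
    [0.001, 0, 0.0015, 0, 0, 0, -1],
    [0, 0, 0.0015, 0, 0, 0, -1],
    [0, 0, 0.001, 0, 0, 0, -1],
    [0, 0, 0.001, 0, 0, 0, -1],
    [0, 0, 0, 0, 0, 0, -1],
  ],
)

```text
time: 31.05
tcp_pos: [0.5526, -0.3319, 0.0406]
tcp_rot: [-3.141, 0.001, 1.775]
wrist_force: [-4.6, 1.4, 7.3]
finger_gap: 0.416
gripper_force: 51.9
```

>>> apply_moves(
  steps=[
    [0, 0, 0, 0, 0, 0, -0.2],
    [0, 0, 0, 0, 0, 0, 0.3],
    [0, 0, 0, 0, 0, 0, 1],
    [0, 0, 0, 0, 0, 0, 1],
    [0, 0, -0.01, 0, 0, 0, 1],
    [0, 0, -0.025, 0, 0, 0, 1],
    [0, 0, -0.045, 0, 0, 0, 1],
    [0, 0, -0.045, 0, 0, 0, 1],
    [0, 0, -0.045, 0, 0, 0, 1],
    [0, 0, -0.045, 0, 0, 0, 1],
    [0, 0, -0.035, 0, 0, 0, 1],
    [0, 0, -0.01, 0, 0, 0, 1],
  ],
)

```text
time: 32.25
tcp_pos: [0.5543, -0.3319, 0.3047]
tcp_rot: [3.136, 0.005, 1.775]
wrist_force: [1.1, 0.8, -0.0]
finger_gap: 1.0
gripper_force: 0.0
```

Run:
```python
from h import *
p=pose();im=vision.get_image("wrist")[:,:,::-1].copy();np.save("w11.npy",np.r_[p])
cv2.imwrite("pics/w11.png",im)
cv2.imwrite("pics/z11.png",cv2.resize(im[0:250,250:400],None,fx=2.4,fy=2.4,interpolation=cv2.INTER_CUBIC))
for y in(.042,-.042,-.126):print(proj("wrist",np.r_[place(NRK,y),.018],p))
# expected pixels of tops when centred
print("jar lid",proj("wrist",np.r_[place(NRK,-.042),.123],p),"torch",proj("wrist",np.r_[place(NRK,.126),.160],p),"pump",proj("wrist",np.r_[place(NRK,.040),.165],p))
print("tape ends z.05",proj("wrist",[np.r_[place(NRK,-.126+.039),.05],np.r_[place(NRK,-.126-.029),.05],np.r_[place(NRK,-.126+.005),.08]],p))
```

```text
[[316.27585604  38.07926786]]
[[316.27014455  97.8407804 ]]
[[316.30722748 157.7312642 ]]
jar lid [[316.2476976  97.2743374]] torch [[316.36520872 -66.17312316]] pump [[316.25841574   9.62474144]]
tape ends z.05 [[316.28114797 132.64240169]
 [316.33086117 183.63535798]
 [316.30151268 163.22625736]]
```

View pics/z11.png

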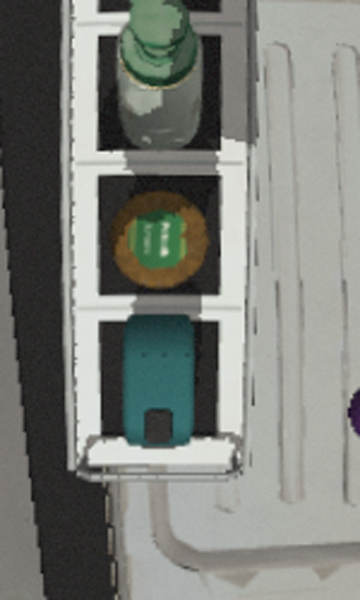

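The jar, tape and bottle are centred: lid (316.7,99) against an expected (316.2,97), and tape ends at rows 131 and 185 against 133 and 184. Last check is the torch from the earlier view.

Run:
```python
from h import *
im=cv2.imread("pics/w5.png");q=np.load("w5.npy").reshape(2,3);p=(q[0],q[1])
w=ray("wrist",[[322,97]],.160,p)[0];b=ray("wrist",[[318,98.5]],.018,p)[0];print(w,b,place(NRK,.126))
```

```text
[ 0.50576535 -0.08434684  0.16      ] [ 0.50216685 -0.08507763  0.018     ] [ 0.50187391 -0.08491273]
```

```bash
python3 -c "
from rig import manip
print(manip.finish_job())"
```

```text
the job is handed in; nothing more can be done
None
```

The job is handed in: from the left, the torch, soap bottle, cinnamon jar and tape measure stand upright on the new rack's pads. Each is centred to within about 4 mm by the wrist camera, the torch being the furthest off; the bottle was judged only by eye, and robot time was about 32 s.

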